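# Turn the revolving slide stand to the marked slide

## Robot

A 6-joint arm with a two-finger parallel gripper is mounted at the origin on the work surface. World frame = base frame: x ahead of the robot, y to its left, z up, the work surface at z = 0. Lengths are in m, angles in rad, forces in N, time in s.
With the tool pointing down it reaches from about 0.35 to 0.975 m from the base axis. Payload 4.9 kg.
Tool frame: the origin (TCP) lies at the very end of the fingers, on their centre line; the grasp point (between the pads) lies ctrl.grip_point_offset behind it (ctrl.grip_point_offset is the distance from the TCP to the grasp point, in m); z points along the fingers, y is the direction in which the jaws open and shut (so a half turn about z gives the same grasp; the last joint's range is limited). The gripper opens to 85 mm and grips with 20 to 120 N. Pads are 22 mm wide; open, the fingers measure 114 mm over their backs; the gripper's body (76 mm by 85 mm) begins 54 mm behind the grasp point. The pads swing forward as they close: fully open they stand 13 mm farther back than shut.
Start: joints at [-1.378, 0.053, 1.613, -0, 1.476, -0.119], TCP at [0.192, -0.595, 0.231] pointing down, gripper open.
Joint ranges: [-3.01, 3.01], [-1.01, 2.22], [0.06, 2.58], [-1.02, 4.17], [0.09, 2.62], [-3.14, 3.14]. Speed limits (rad/s): [2.57, 2.57, 3.14, 3.14, 3.14, 3.14].

## Interface

Orientations are given as a rotation vector (axis times angle).
In Python, from station import ctrl gives the robot as it stands. The module is installed in compiled form; this text tells all that it offers.
- The arm moves only by the shell command python3 -m creep 'ROWS' [FORCE]. ROWS is JSON, a list of rows, each a list of 5 numbers: the closure in counts, from 0 (fully open) to 255 (shut), then the shift along the tool's x, y, z in mm, then the turn about the tool's z in rad. A call has 1 to 12 rows; each row is the pose to reach, as a shift and turn from the pose commanded when the call began, along the tool's axes at that moment; what a row does not reach only later rows make up. A row lasts 1/12 s, in which the tool goes at most 41.7 mm and 7.16 degrees, less where a joint would pass 70% of its speed; a pose out of reach is approached as far as the arm can. A call with a gripper value outside its range is refused whole. The fingers move at their own pace and stop on an object; FORCE is the grip in N (left out, the last holds). Time passes only in rows, so rows that repeat a pose let the fingers close. It gives the time, the measured TCP pose, the force and the opening at its end, in the units of the state.
- ctrl.get_obs(): the state, without advancing time (a new reading comes with each control period).
- ctrl.get_image(name): name is "scene" or "top" or "wrist"; returns the picture (384x512x3 uint8, red, green, blue); there is no depth.
- ctrl.calibration(name): a dict with "fx", "fy", "cx", "cy" (pixels), "R" (3x3) and "t" (3): a world point X has camera coordinates R X + t. Camera axes: x right, y down, z forward; pixel columns grow to the right and rows downward; lengths in m; the calibration is good to about 2 mm. A picture is of the moment at which its call begins: read the wrist's pose just before it. calibration takes no time and is no camera call; for the wrist camera it gives the pose at the moment of the call.
- ctrl.finish_job(): hands the job in, once; it reports no verdict.
Trained networks look in the newest picture that a camera, given by its name, has taken for a name from the list of things; names that differ only in an ending like _2 or _b are one class to them, and where a whole thing is asked for, a point or a joint stands for the part that bears it (a point fixed in the world has none). Each returns a list of dicts, best first, with "conf" (0 to 1); they miss things now and then, are a little off and sometimes report something else, mostly with a low value. They report only what shows in the picture. A call takes as long as a camera call. They do not tell look-alikes from the thing itself.
- ctrl.boxes_of(camera, label): "rect" ([left, top, width, height] in pixels, round what is visible of it).
- ctrl.outline_of(camera, label): "mask" (384x512 bool, what is visible of it) and "rect" ([left, top, width, height] in pixels, round what is visible of it).
The state is a dict: "t": time; "q": joint angles; "dq": joint speeds; "effort": joint torques, N m; "tool_pos": TCP position; "tool_rot": TCP orientation; "contact_force": force on the tool from outside, world axes, zero at the start; "wrist_torque": the same for the moment, N m; "opening": finger opening in m.
Only numpy, scipy, OpenCV 4.12 (cv2) and the standard library are available. Lean on these libraries where they do the work, as an engineer would, in place of code of your own. Each camera call takes 0.05 s, during which the arm holds its last target. There are 200 camera calls.

## Task

The splintered mount in the clamp needs its replacement: with a fingertip, push the scalloped rim of the revolving slide stand gently round, either way, until the red-labelled slide lies in line with the brass pointer on the stand's foot, then leave the stand at rest. Push on the wooden rim only, gripping nothing: do not touch or lift any of the slides, and leave the globe, lens cap and screwdriver where they are.

Things in the scene. Friction and masses are not known exactly. Their poses are not given: they have to be found in the camera images.
- turntable: The walnut turntable, a flat six-lobed wheel 250 mm across, wood from 24 to 48 mm above the tabletop. Origin on its axis at its underside, 24 mm above the tabletop; its -x axis points along the red-labelled slide. It turns only about its upright axis, freely past a whole turn either way; bearing friction is steady, about 0.08 N m (under 1 N at the rim), and it stops almost at once when the push stops.
- hub (a point): Centre of the turntable's top, on its axis, 48 mm above the tabletop (a 5 mm high brass screw cap sits here); turns with it, axes as the turntable's. The six lobes are straight-sided, 56 mm wide, with outer corners of 8 mm radius, one under the red slide and one every 60 degrees from there; one lobe is empty and shows its green lining.
- scallop (a point): Point in one of the six open V-shaped scallops between the lobes, 30 degrees counter-clockwise of the red slide, 111 mm from the axis, 36 mm above the tabletop; the others every 60 degrees. A scallop is 35 mm wide at its bottom (88 mm from the axis), about 60 mm at this point, open to the outside, above and below. A closed fingertip put down in it pushes the side of a lobe.
- foot: Fixed round steel foot of the stand, 172 mm across, 12 mm high; the origin is on the tabletop, on the turntable's axis, z up. A flat brass pointer 20 mm wide, top 7 mm above the tabletop, sticks out along the foot's -x axis to 170 mm from the turntable's axis (45 mm beyond the rim), with an arrowhead 40 mm wide. It marks the front, roughly towards the robot.
- pointer (a point): Tip of the brass pointer, 170 mm from the turntable's axis, at the pointer's top.
- red_label (a point): Centre of the red label (20 x 24 mm) on top of the red-labelled slide, near its outer end, 94 mm from the turntable's axis, 46 mm above the tabletop.
- red_slide: The replacement: a loose rosewood slide, 76 x 26 x 4 mm, lying flat in a shallow radial recess on one lobe of the turntable (floor 42 mm above the tabletop, side walls 2 mm higher than the slide, about 1.5 mm play). Origin at the centre of its underside, 68 mm from the turntable's axis; its -x axis points outwards, to the red label.
- slide_a: A loose rosewood slide like the red-labelled one but with a cream paper label, lying in the recess of the lobe 60 degrees counter-clockwise from it. Origin at the centre of its underside.
- slide_b: A loose rosewood slide like the red-labelled one but with a cream paper label, lying in the recess of the lobe 120 degrees counter-clockwise from it. Origin at the centre of its underside.
- slide_c: A loose rosewood slide like the red-labelled one but with a cream paper label, lying in the recess of the lobe 240 degrees counter-clockwise from it. Origin at the centre of its underside.
- slide_d: A loose rosewood slide like the red-labelled one but with a cream paper label, lying in the recess of the lobe 300 degrees counter-clockwise from it. Origin at the centre of its underside.
- clamp: Fixed brass bench clamp, 120 x 60 mm base, 92 mm high with the splintered rosewood mount in its jaws; origin under its centre. Its screw and T-bar reach 90 mm out along its -x axis.
- globe: Loose white glass lamp globe, 100 mm across, 106 mm high, standing on its 60 mm collar; origin at the centre of its underside. Bystander.
- lens_cap: Loose tin lens cap, 54 mm across, 15 mm high; origin at the centre of its underside. Bystander.
- screwdriver: Loose screwdriver with a brass handle, 160 mm long, lying along its x axis, about 25 mm high. Bystander.
Mind the look-alikes: they are no part of the job. What is shaped like the slide_c but blue is not meant. Leave any turquoise look-alike of the slide_d alone.

How it is judged:
By the outcome, as a careful person would: the job done as asked, in the order asked, and still so for the second after the job is handed in, with the robot touching nothing.
It also fails if it takes over 45 s, if anything falls off the work surface, if the arm or the gripper's body presses on something with over 40 N, if the wrist force passes 120 N, or if a joint passes its speed limit or range.

## Working session

There is one attempt and no reset: what is moved stays moved. The work goes in short steps, Python scripts to look and compute and a shell command to move; the robot and the scene stay as the last step left them, time stands still between calls to the robot, and variables do not carry over. Pictures are saved under pics/ and viewed, about 8 in all and at most 12, crops included, and the job is handed in when it is done.

```bash
mkdir -p pics; cat > h.py <<'E'
import numpy as np, cv2
from station import ctrl
def ray(cam,u,v,z,c=None):
    c=c or ctrl.calibration(cam); R=np.array(c['R']);t=np.array(c['t'])
    d=R.T@np.array([(u-c['cx'])/c['fx'],(v-c['cy'])/c['fy'],1]); o=-R.T@t
    return o+d*(z-o[2])/d[2]
def proj(cam,X,c=None):
    c=c or ctrl.calibration(cam); p=np.array(c['R'])@np.array(X)+np.array(c['t'])
    return np.array([c['fx']*p[0]/p[2]+c['cx'],c['fy']*p[1]/p[2]+c['cy']])
E
python3 - <<'E'
from h import *
a=ctrl.get_image('top');b=ctrl.get_image('scene')
cv2.imwrite('pics/top.png',cv2.resize(a,(800,600))[:,:,::-1]);cv2.imwrite('pics/scene.png',b[:,:,::-1])
for l in ['turntable','pointer','foot','red_label','red_slide']:
    print(l,[(r['rect'],round(r['conf'],2)) for r in ctrl.boxes_of('top',l)])
o=ctrl.get_obs();print(o['t'],o['tool_pos'],o['tool_rot'],o['q'])
E
```

```text
turntable [([175.6, 133.4, 104.6, 99.6], 0.56)]
pointer [([242.8, 230.5, 12.3, 16.1], 0.54)]
foot [([241.2, 230.5, 13.3, 16.6], 0.6)]
red_label [([238.6, 176.0, 31.9, 16.8], 0.66)]
red_slide [([240.8, 181.4, 27.7, 8.8], 0.64)]
0.35 [ 0.19169913 -0.59470623  0.2310284 ] [-3.10300831e+00 -4.87752455e-01  3.55292625e-05] [-1.37799915e+00  5.28413654e-02  1.61321348e+00 -4.77633233e-06
  1.47602240e+00 -1.19024862e-01]
```

View pics/top.png

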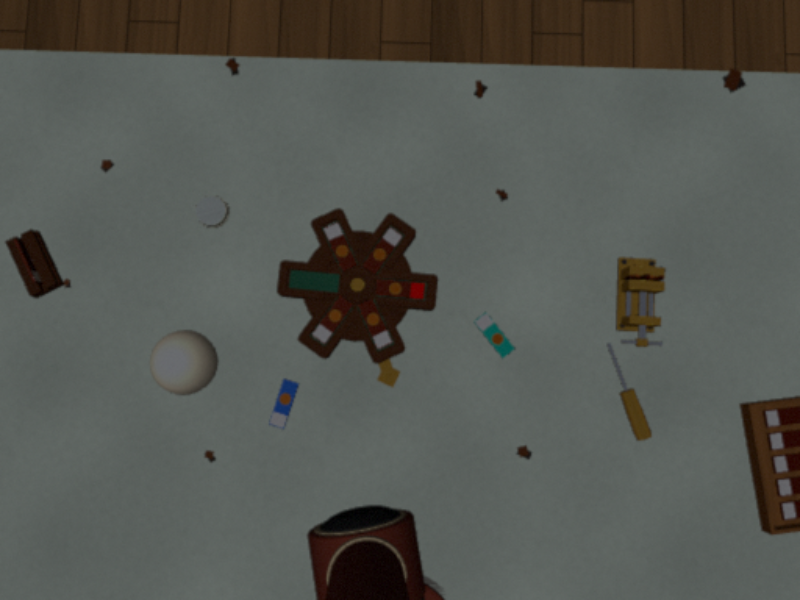

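View pics/scene.png

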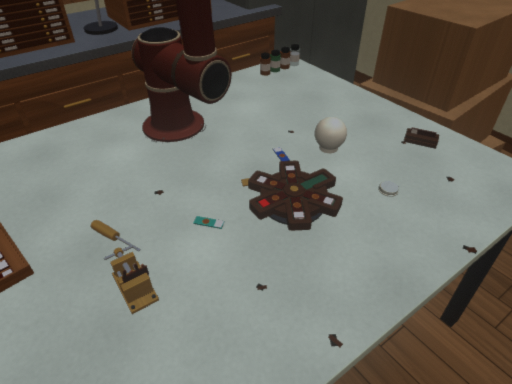

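The top picture (800 px) shows the hub at (357,285), the red label at (417,291) and the pointer's arrowhead at about (389,373). The empty green lobe is at (313,281). The loose blue (285,403) and turquoise (495,335) slides are the look-alikes. The only red label is the one on the wheel.

```bash
cat >> h.py <<'E'
def cen(m): 
    n,l,s,c=cv2.connectedComponentsWithStats(m.astype(np.uint8)); k=1+np.argmax(s[1:,4]); return c[k],s[k]
def measure(im,cam='top',c=None,hub=None):
    h=cv2.cvtColor(im,cv2.COLOR_RGB2HSV); H,S,V=[h[...,i].astype(int) for i in range(3)]
    r=cen(((H<6)|(H>174))&(S>200)&(V>120)); return r
E
python3 - <<'E'
from h import *
im=cv2.cvtColor(cv2.imread('pics/top.png'),cv2.COLOR_BGR2RGB)
im=ctrl.get_image('top'); c=ctrl.calibration('top')
h=cv2.cvtColor(im,cv2.COLOR_RGB2HSV).astype(int)
r=measure(im);print('red',r)
R=ray('top',*r[0],.046)
# brass hub & pointer
br=(h[...,0]>12)&(h[...,0]<30)&(h[...,1]>110)&(h[...,2]>70)
m=np.zeros_like(br);m[176:190,221:237]=1;hub=cen(br&m);print('hub',hub);Hb=ray('top',*hub[0],.053)
m[:]=0;m[222:255,235:262]=1;ar=cen(br&m);print('ptr',ar);P=ray('top',*ar[0],.007)
ys,xs=np.nonzero(br&m);pts=np.array([ray('top',x,y,.007) for x,y in zip(xs,ys)])
print('hub',Hb,'red',R,np.linalg.norm((R-Hb)[:2]),'ptr',P,np.linalg.norm((P-Hb)[:2]),'maxd',np.linalg.norm((pts-Hb)[:,:2],axis=1).max())
a=lambda v:np.degrees(np.arctan2(v[1],v[0]))
print('angles red',a(R-Hb),'ptr',a(P-Hb), a(Hb), 'fwd', c['t'])
for n,f in [('globe',(184,362,.05)),('blue',(285,403,.004)),('turq',(495,335,.004)),('cap',(212,210,.015))]: print(n,ray('top',f[0]*.64,f[1]*.64,f[2]))
x0=170;y0=125;cv2.imwrite('pics/crop.png',cv2.resize(im[y0:y0+135,x0:x0+135],(600,600),interpolation=cv2.INTER_CUBIC)[:,:,::-1])
E
```

```text
Traceback (most recent call last):
  File "h.py", line 14, in measure
    r=cen(((H<6)|(H>174))&(S>200)&(V>120)); return r
  File "h.py", line 11, in cen
    n,l,s,c=cv2.connectedComponentsWithStats(m.astype(np.uint8)); k=1+np.argmax(s[1:,4]); return c[k],s[k]
                                                                      ~~~~~~~~~^^^^^^^^^
ValueError: attempt to get argmax of an empty sequence
```

```bash
python3 - <<'E'
from h import *
im=ctrl.get_image('top')
cv2.imwrite('pics/raw.png',im[:,:,::-1])
h=cv2.cvtColor(im,cv2.COLOR_RGB2HSV)
print(h[186,258:278].tolist());print(h[182,222:236].tolist());print(h[236:246,250].tolist())
x0=170;y0=125;cv2.imwrite('pics/crop.png',cv2.resize(im[y0:y0+135,x0:x0+135],(600,600),interpolation=cv2.INTER_CUBIC)[:,:,::-1])
E
```

```text
[[6, 216, 46], [4, 226, 44], [7, 211, 46], [5, 221, 45], [2, 222, 61], [1, 242, 97], [0, 250, 105], [0, 248, 107], [0, 248, 105], [179, 250, 106], [0, 255, 106], [179, 253, 105], [1, 250, 99], [5, 201, 57], [34, 128, 30], [14, 162, 33], [10, 168, 38], [9, 170, 36], [10, 172, 37], [10, 186, 37]]
[[10, 189, 35], [13, 193, 37], [21, 175, 67], [21, 188, 76], [20, 181, 79], [20, 185, 80], [20, 188, 80], [20, 182, 80], [21, 189, 77], [20, 183, 82], [22, 185, 84], [19, 170, 54], [10, 168, 38], [8, 168, 38]]
[[20, 180, 78], [21, 195, 77], [20, 175, 80], [21, 184, 75], [21, 189, 77], [19, 174, 79], [20, 181, 79], [21, 189, 77], [20, 190, 79], [20, 197, 79]]
```

View pics/crop.png

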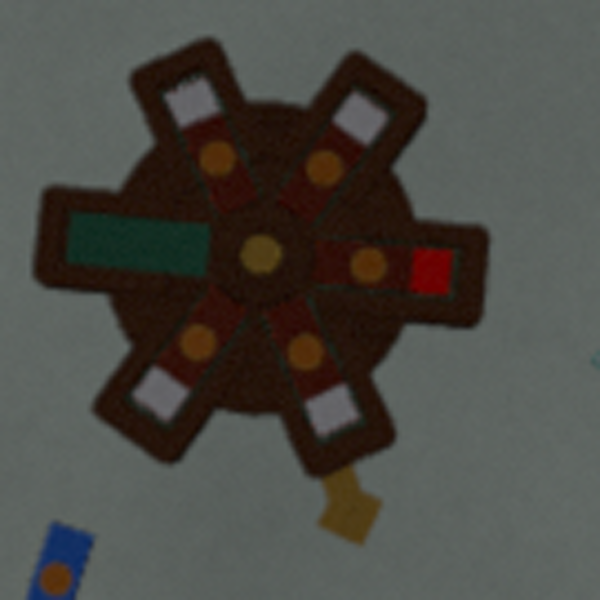

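The crop confirms it. The only red label on the wheel is at (432,272), with the empty green lobe opposite it. The arrowhead's tip is at about (362,545), so the wheel needs roughly 60-65° clockwise.

```bash
sed -i 's/(V>120)/(V>85)/' h.py; cat > m.py <<'E'
from h import *
import sys
fresh=len(sys.argv)<2
im=ctrl.get_image('top') if fresh else cv2.imread(sys.argv[1])[:,:,::-1].copy()
h=cv2.cvtColor(im,cv2.COLOR_RGB2HSV).astype(int)
r=measure(im);R=ray('top',*r[0],.046)
br=(h[...,0]>15)&(h[...,0]<26)&(h[...,1]>130)&(h[...,2]>60)
def loc(x0,x1,y0,y1,z):
    m=np.zeros_like(br);m[y0:y1,x0:x1]=1;ys,xs=np.nonzero(br&m);return np.array([ray('top',x,y,z) for x,y in zip(xs,ys)])
a=lambda v:np.degrees(np.arctan2(v[1],v[0]))
hp=loc(219,239,172,192,.053);Hb=hp.mean(0)
pp=loc(235,265,225,255,.007);P=pp.mean(0);d=np.linalg.norm((pp-Hb)[:,:2],axis=1)
print('hub',Hb.round(4),'red',R.round(4),'r',np.linalg.norm((R-Hb)[:2]).round(4),'area',r[1])
print('ptr n',len(pp),'max d',d.max(),'ang all',a(P-Hb),'ang tip',a(pp[d>.158].mean(0)-Hb),'red ang',a(R-Hb))
E
python3 m.py pics/raw.png; python3 - <<'E'
from h import *
for n,f in [('globe',(184,362,.05)),('blue',(285,403,.004)),('turq',(495,335,.004)),('cap',(212,210,.015))]: print(n,ray('top',f[0]*.64,f[1]*.64,f[2]))
from scipy.spatial.transform import Rotation as Ro
o=ctrl.get_obs();print(Ro.from_rotvec(o['tool_rot']).as_matrix().round(4),o['t'])
E
```

```text
hub [0.5572 0.0718 0.053 ] red [ 0.551 -0.022  0.046] r 0.0941 area [263 181   8  10  77]
ptr n 137 max d 0.16602760347601692 ang all -159.3832573734223 ang tip -159.3442432741122 red ang -93.77408266488081
globe [0.42792226 0.33405683 0.05      ]
blue [0.36776047 0.18274555 0.004     ]
turq [ 0.48641611 -0.15209705  0.004     ]
cap [0.67678079 0.31492187 0.015     ]
[[ 9.518e-01  3.068e-01 -0.000e+00]
 [ 3.068e-01 -9.518e-01  2.000e-04]
 [ 1.000e-04 -2.000e-04 -1.000e+00]] 0.45
```

Measured hub is (0.557, 0.072). The red label's radius is 94.1 mm against 94 mm given. Red is at -93.8° and the pointer at -159.4°, so I need -65.6° (clockwise). I'll push slide_a's lobe (at -33.8°) on its counter-clockwise side, from the open scallop on the far right. First move is the closed finger to above (0.673, 0.056).

```bash
python3 -m creep '[[255,657,-472,0,-0.668],[255,657,-472,0,-0.668],[255,657,-472,0,-0.668],[255,657,-472,0,-0.668],[255,657,-472,0,-0.668],[255,657,-472,0,-0.668],[255,657,-472,0,-0.668],[255,657,-472,0,-0.668],[255,657,-472,0,-0.668],[255,657,-472,0,-0.668],[255,657,-472,0,-0.668],[255,657,-472,0,-0.668]]' 20
python3 - <<'E'
from h import *
from scipy.spatial.transform import Rotation as Ro
o=ctrl.get_obs();M=Ro.from_rotvec(o['tool_rot']).as_matrix();print(o['t'],o['tool_pos'],M.round(3),o['q'],o['opening'])
print(M.T@(np.array([.673,.056,.231])-o['tool_pos'])*1000, ctrl.grip_point_offset)
E
```

```text
t: 1.45
tool_pos: [0.4896, -0.1907, 0.2317]
tool_rot: [2.771, 1.478, 0.001]
contact_force: [0.2, -1.5, 0.0]
opening: 0.0001
1.45 [ 0.48963214 -0.19072562  0.23171413] [[ 0.557  0.83   0.001]
 [ 0.83  -0.557 -0.001]
 [ 0.     0.001 -1.   ]] [-5.13092355e-01 -1.88804364e-01  1.84205804e+00 -6.62628685e-05
  1.48730870e+00  7.78957699e-02] 5.164361701003541e-05
[307.04776208  14.7968464    0.73380478] 0.0187
```

```bash
python3 -m creep '[[255,300,14,0,0],[255,300,14,0,0],[255,300,14,0,0],[255,300,14,0,0],[255,300,14,0,0],[255,300,14,0,0],[255,300,14,0,0],[255,300,14,0,0],[255,300,14,0,0],[255,300,14,0,0],[255,300,14,0,0],[255,300,14,0,0]]'
cat > w.py <<'E'
from h import *
import sys
from scipy.spatial.transform import Rotation as Ro
# where the finger is relative to hub: angle, radius, and tool-frame shift to a target
o=ctrl.get_obs();M=Ro.from_rotvec(o['tool_rot']).as_matrix();p=o['tool_pos']
Hb=np.array([.5572,.0718]);d=p[:2]-Hb
print('t',o['t'],'p',p.round(4),'r',np.hypot(*d).round(4),'ang',np.degrees(np.arctan2(d[1],d[0])).round(2),'yaw y',np.degrees(np.arctan2(M[1,1],M[0,1])).round(2),'F',o['contact_force'],'q',o['q'].round(2))
if len(sys.argv)>1: 
    X=np.array([float(s) for s in sys.argv[1:4]]);print('shift',(M.T@(X-p)*1000).round(1))
E
python3 w.py .673 .056 .030
```

```text
t: 2.45
tool_pos: [0.6669, 0.0472, 0.2315]
tool_rot: [2.773, 1.475, -0.0]
contact_force: [-0.3, 0.9, -0.3]
opening: 0.0003
t 2.45 p [0.6669 0.0472 0.2315] r 0.1125 ang -12.64 yaw y -33.97 F [-0.26856304  0.86370199 -0.34102649] q [-0.04  0.15  1.5  -0.    1.48  0.55]
shift [1.070e+01 1.000e-01 2.015e+02]
```

```bash
python3 -m creep '[[255,11,0,0,0],[255,11,0,40,0],[255,11,0,80,0],[255,11,0,115,0],[255,11,0,140,0],[255,11,0,140,0]]'
python3 w.py .673 .056 .030; python3 - <<'E'
from h import *
cv2.imwrite('pics/w1.png',ctrl.get_image('wrist')[:,:,::-1])
im=ctrl.get_image('top');cv2.imwrite('pics/t1.png',im[:,:,::-1])
E
```

```text
t: 2.95
tool_pos: [0.6687, 0.0576, 0.0835]
tool_rot: [-2.767, -1.474, 0.017]
contact_force: [-1.6, -0.7, -0.4]
opening: 0.0001
t 2.95 p [0.6687 0.0576 0.0835] r 0.1124 ang -7.28 yaw y -33.93 F [-1.62110578 -0.7096337  -0.36389286] q [-0.02  0.29  1.6   0.    1.26  0.57]
shift [ 1.5  5.1 53.4]
```

View pics/w1.png

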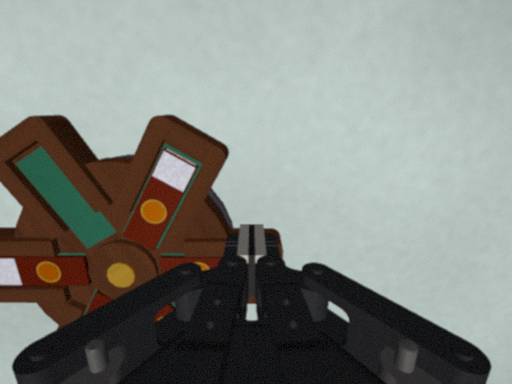

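The wrist picture shows the closed fingertip at (252,228), just outside the ccw edge of slide_a's lobe (upper edge at row ~230, x 230-282). I'll check the clearance with numbers.

```bash
python3 - <<'E'
from h import *
c=ctrl.calibration('wrist')
for u,v in [(232,231),(276,231),(170,116),(120,275)]:
    z=.048 if v!=275 else .053
    X=ray('wrist',u,v,z,c);d=X[:2]-[.5572,.0718];th=np.radians(-33.8)
    print(u,v,X.round(4),'along',d@[np.cos(th),np.sin(th)],'lat',d@[-np.sin(th),np.cos(th)])
p=ctrl.get_obs()['tool_pos'];d=p[:2]-[.5572,.0718]
print('tip along',d@[np.cos(th),np.sin(th)],'lat',d@[-np.sin(th),np.cos(th)],proj('wrist',[p[0],p[1],.03],c))
E
```

```text
232 231 [0.6512 0.051  0.048 ] along 0.08968607122990692 lat 0.035005793848835946
276 231 [0.6794 0.0321 0.048 ] along 0.12363422916902175 lat 0.035012386974722684
170 116 [0.6655 0.1445 0.048 ] along 0.04952669405609814 lat 0.12066214335640059
120 275 [0.5569 0.0708 0.053 ] along 0.00031393554064400406 lat -0.0009548911217135875
tip along 0.10429867752545159 lat 0.05272031120699971 [250.98074515 201.49141138]
```

```bash
python3 -m creep '[[255,1,2,0,0],[255,1,2,15,0],[255,1,2,30,0],[255,1,2,42,0],[255,1,2,52,0],[255,1,2,57,0],[255,1,2,57,0],[255,1,2,57,0]]'
python3 w.py .673 .056 .030; python3 - <<'E'
from h import *
im=ctrl.get_image('wrist');print(im[210:262:2,276].tolist())
E
python3 m.py
```

```text
t: 3.72
tool_pos: [0.6755, 0.0576, 0.0336]
tool_rot: [-2.772, -1.478, 0.001]
contact_force: [0.6, 0.0, 0.8]
opening: 0.0001
t 3.7167 p [0.6755 0.0576 0.0336] r 0.1192 ang -6.86 yaw y -33.86 F [0.64543278 0.04610799 0.78191637] q [-0.02  0.36  1.61  0.    1.17  0.57]
shift [-2.7 -1.2  3.6]
[[177, 191, 186], [177, 190, 186], [176, 188, 183], [173, 188, 183], [178, 189, 185], [171, 183, 180], [171, 184, 178], [171, 185, 180], [174, 186, 183], [173, 187, 182], [173, 186, 181], [173, 187, 182], [171, 184, 181], [133, 143, 140], [98, 104, 104], [72, 80, 75], [56, 57, 56], [35, 34, 36], [33, 35, 36], [9, 6, 9], [19, 24, 28], [26, 23, 26], [23, 18, 26], [23, 20, 26], [22, 22, 25], [20, 25, 26]]
hub nan red [ 0.5512 -0.022   0.046 ] r nan area [262 181  10  10  83]
ptr n 59 max d nan ang all nan ang tip nan red ang nanm.py:11: RuntimeWarning: Mean of empty slice.
  hp=loc(219,239,172,192,.053);Hb=hp.mean(0)
  ret = ret.dtype.type(ret / rcount)
m.py:14: RuntimeWarning: Mean of empty slice.
  print('ptr n',len(pp),'max d',d.max(),'ang all',a(P-Hb),'ang tip',a(pp[d>.158].mean(0)-Hb),'red ang',a(R-Hb))
  ret = um.true_divide(
```

```bash
cat > arc.py <<'E'
import numpy as np,sys
# finger (along,lat) in lobe frame; wheel cw angles deg -> rows in tool frame of start (along0,lat0,psi0)
def P(al,la,psi):
    t=-np.radians(psi);u=np.array([np.cos(t),np.sin(t)]);n=np.array([-u[1],u[0]]);return al*u+la*n
def rows(al0,la0,psi0,seq):
    for al,la,psi in seq:
        d=P(al,la,psi)-P(al0,la0,psi0);t=-np.radians(psi0);u=np.array([np.cos(t),np.sin(t)]);n=np.array([-u[1],u[0]])
        print([255,round(d@n,1),round(d@u,1),0,round(np.radians(psi-psi0),3)])
E
python3 - <<'E'
from arc import *
print('A');rows(106,54.5,0,[(106,49,0),(106,44,0),(106,39,0)]+[(106,39,2.5*k) for k in range(1,10)])
print('B');rows(106,39,22.5,[(106,39,22.5+2.5*k) for k in range(1,13)])
E
```

```text
A
[255, np.float64(-5.5), np.float64(0.0), 0, np.float64(0.0)]
[255, np.float64(-10.5), np.float64(0.0), 0, np.float64(0.0)]
[255, np.float64(-15.5), np.float64(0.0), 0, np.float64(0.0)]
[255, np.float64(-20.2), np.float64(1.6), 0, np.float64(0.044)]
[255, np.float64(-24.9), np.float64(3.0), 0, np.float64(0.087)]
[255, np.float64(-29.7), np.float64(4.2), 0, np.float64(0.131)]
[255, np.float64(-34.5), np.float64(5.2), 0, np.float64(0.175)]
[255, np.float64(-39.4), np.float64(5.9), 0, np.float64(0.218)]
[255, np.float64(-44.3), np.float64(6.5), 0, np.float64(0.262)]
[255, np.float64(-49.2), np.float64(6.8), 0, np.float64(0.305)]
[255, np.float64(-54.1), np.float64(6.9), 0, np.float64(0.349)]
[255, np.float64(-59.0), np.float64(6.9), 0, np.float64(0.393)]
B
[255, np.float64(-4.7), np.float64(1.6), 0, np.float64(0.044)]
[255, np.float64(-9.4), np.float64(3.0), 0, np.float64(0.087)]
[255, np.float64(-14.2), np.float64(4.2), 0, np.float64(0.131)]
[255, np.float64(-19.0), np.float64(5.2), 0, np.float64(0.175)]
[255, np.float64(-23.9), np.float64(5.9), 0, np.float64(0.218)]
[255, np.float64(-28.8), np.float64(6.5), 0, np.float64(0.262)]
[255, np.float64(-33.7), np.float64(6.8), 0, np.float64(0.305)]
[255, np.float64(-38.6), np.float64(6.9), 0, np.float64(0.349)]
[255, np.float64(-43.5), np.float64(6.9), 0, np.float64(0.393)]
[255, np.float64(-48.5), np.float64(6.6), 0, np.float64(0.436)]
[255, np.float64(-53.4), np.float64(6.0), 0, np.float64(0.48)]
[255, np.float64(-58.2), np.float64(5.3), 0, np.float64(0.524)]
```

```bash
python3 -m creep '[[255,-5,0,2,0],[255,-10,0,3,0],[255,-15,0,3,0],[255,-20,1.6,3,0.044],[255,-25,3,3,0.087],[255,-30,4.2,3,0.131],[255,-34.5,5.2,3,0.175],[255,-39.5,6,3,0.218],[255,-44.5,6.5,3,0.262],[255,-49,6.8,3,0.305],[255,-54,7,3,0.349],[255,-59,7,3,0.393]]'
python3 w.py; python3 - <<'E'
from h import *
im=ctrl.get_image('top');r=measure(im);R=ray('top',*r[0],.046);d=R[:2]-[.5572,.0718];print(r,np.hypot(*d),np.degrees(np.arctan2(d[1],d[0])))
E
```

```text
t: 4.82
tool_pos: [0.6486, 0.0042, 0.0315]
tool_rot: [-3.008, -0.905, -0.001]
contact_force: [0.6, 0.4, 0.6]
opening: -0.0002
t 4.8167 p [0.6486 0.0042 0.0315] r 0.1136 ang -36.5 yaw y -56.53 F [0.64836913 0.38657695 0.61459663] q [-0.11  0.3   1.69  0.    1.15  0.88]Traceback (most recent call last):
  File "<stdin>", line 2, in <module>
  File "h.py", line 14, in measure
    r=cen(((H<6)|(H>174))&(S>200)&(V>85)); return r
  File "h.py", line 11, in cen
    n,l,s,c=cv2.connectedComponentsWithStats(m.astype(np.uint8)); k=1+np.argmax(s[1:,4]); return c[k],s[k]
                                                                      ~~~~~~~~~^^^^^^^^^
    return _wrapfunc(a, 'argmax', axis=axis, out=out, **kwds)
    return bound(*args, **kwds)
ValueError: attempt to get argmax of an empty sequence
```

Red is hidden by the arm in the top view, and the force (~0.8 N) is about the bearing friction. I'll measure it in the scene view instead.

```bash
cat > s.py <<'E'
from h import *
im=ctrl.get_image('scene');h=cv2.cvtColor(im,cv2.COLOR_RGB2HSV).astype(int)
m=((h[...,0]<5)|(h[...,0]>175))&(h[...,1]>215)&(h[...,2]>95);m[:150]=0;m[260:]=0;m[:,:200]=0;m[:,380:]=0
try:
    c,s=cen(m);R=ray('scene',*c,.046);d=R[:2]-[.5572,.0718];print(c,s,'r',np.hypot(*d),'ang',np.degrees(np.arctan2(d[1],d[0])))
except Exception as e: print('none',e)
cv2.imwrite('pics/s_last.png',cv2.resize(im[130:270,200:380],(720,560),interpolation=cv2.INTER_CUBIC)[:,:,::-1])
E
python3 s.py
```

```text
none attempt to get argmax of an empty sequence
```

View pics/s_last.png

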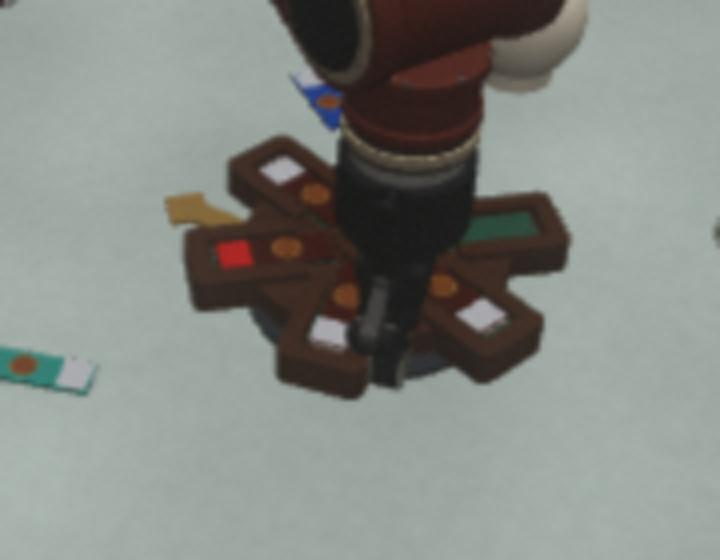

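The scene crop shows the finger in the scallop against slide_a's lobe. The wheel is turning, with red at (235,254) heading for the pointer at (185,207). I'll loosen the colour threshold and continue the arc.

```bash
sed -i 's/>215/>190/;s/m\[:150\]/m[:150]/' s.py; sed -i 's/h\[...,2\]>95/h[...,2]>120/' s.py; python3 s.py
python3 -m creep '[[255,-4.7,1.6,0,0.044],[255,-9.4,3,0,0.087],[255,-14.2,4.2,0,0.131],[255,-19,5.2,0,0.175],[255,-24,6,0,0.218],[255,-29,6.5,0,0.262],[255,-33.7,6.8,0,0.305],[255,-38.6,7,0,0.349],[255,-43.5,7,0,0.393],[255,-48.5,6.6,0,0.436],[255,-53.4,6,0,0.48],[255,-58.2,5.3,0,0.524]]'
python3 w.py; python3 s.py
```

```text
[258.44444444 192.91666667] [255 190   8   6  36] r 0.09223102166651308 ang -118.18890203839618
t: 5.97
tool_pos: [0.6035, -0.0322, 0.0316]
tool_rot: [3.14, 0.097, 0.002]
contact_force: [0.6, -1.0, -1.2]
opening: 0.0001
t 5.9667 p [ 0.6035 -0.0322  0.0316] r 0.1138 ang -65.98 yaw y -86.45 F [ 0.61374429 -1.01236045 -1.21855482] q [-0.18  0.21  1.8  -0.    1.13  1.33]
[257.1 182.4] [256 180   3   5  10] r 0.09919420846925867 ang -143.8300384318416
```

```bash
python3 - <<'E'
from arc import *
rows(106,39,0,[(106,39,1.5*k) for k in range(1,7)])
E
```

```text
[255, np.float64(-2.8), np.float64(1.0), 0, np.float64(0.026)]
[255, np.float64(-5.6), np.float64(1.9), 0, np.float64(0.052)]
[255, np.float64(-8.4), np.float64(2.7), 0, np.float64(0.079)]
[255, np.float64(-11.3), np.float64(3.5), 0, np.float64(0.105)]
[255, np.float64(-14.2), np.float64(4.2), 0, np.float64(0.131)]
[255, np.float64(-17.1), np.float64(4.8), 0, np.float64(0.157)]
```

```bash
python3 -m creep '[[255,-2.8,1,0,0.026],[255,-5.6,1.9,0,0.052],[255,-8.4,2.7,0,0.079],[255,-11.3,3.5,0,0.105],[255,-14.2,4.2,0,0.131],[255,-17,4.8,0,0.157],[255,-17,4.8,0,0.157],[255,-12,5.6,0,0.157],[255,-7,6.4,0,0.157],[255,-7,6.4,0,0.157]]'
python3 w.py; python3 -W ignore m.py; python3 s.py
```

```text
t: 6.85
tool_pos: [0.5978, -0.0389, 0.0315]
tool_rot: [3.138, -0.148, 0.002]
contact_force: [0.8, -0.2, 0.3]
opening: -0.0
t 6.85 p [ 0.5978 -0.0389  0.0315] r 0.1179 ang -69.85 yaw y -95.39 F [ 0.81453811 -0.24772215  0.26368472] q [-0.19  0.19  1.81  0.    1.13  1.48]
none attempt to get argmax of an empty sequenceTraceback (most recent call last):
  File "m.py", line 6, in <module>
    r=measure(im);R=ray('top',*r[0],.046)
  File "h.py", line 14, in measure
    r=cen(((H<6)|(H>174))&(S>200)&(V>85)); return r
  File "h.py", line 11, in cen
    n,l,s,c=cv2.connectedComponentsWithStats(m.astype(np.uint8)); k=1+np.argmax(s[1:,4]); return c[k],s[k]
                                                                      ~~~~~~~~~^^^^^^^^^
    return _wrapfunc(a, 'argmax', axis=axis, out=out, **kwds)
    return bound(*args, **kwds)
ValueError: attempt to get argmax of an empty sequence
```

View pics/s_last.png

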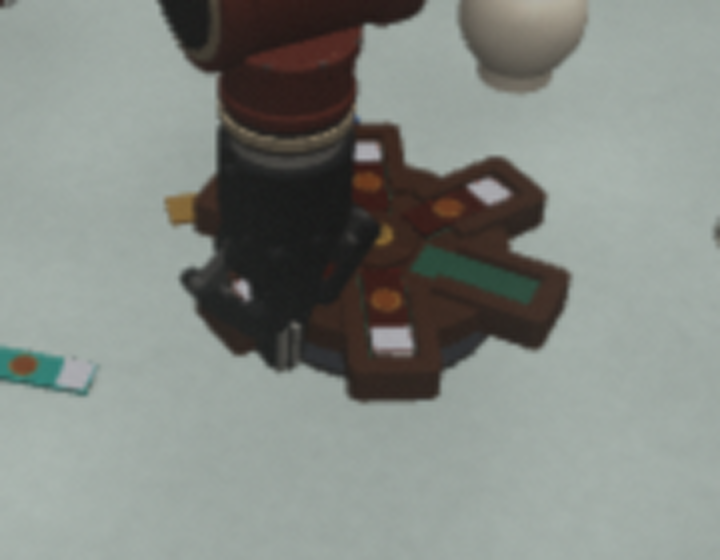

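The arm hides red and the pointer in both views, though the green lobe is visible. I'll lift straight out, swing right and measure properly.

```bash
python3 -m creep '[[255,0,0,-30,0],[255,0,0,-60,0],[255,0,0,-90,0],[255,0,40,-100,0],[255,0,80,-100,0],[255,0,120,-100,0],[255,0,160,-100,0],[255,0,200,-100,0],[255,0,240,-100,0],[255,0,280,-100,0],[255,0,280,-100,0],[255,0,280,-100,0]]'
python3 w.py; python3 -W ignore m.py;
```

```text
t: 7.95
tool_pos: [0.5698, -0.3195, 0.1311]
tool_rot: [-3.137, 0.153, 0.0]
contact_force: [-0.3, 1.4, -0.5]
opening: -0.0002
t 7.95 p [ 0.5698 -0.3195  0.1311] r 0.3915 ang -88.16 yaw y -95.59 F [-0.28455733  1.4328396  -0.49593873] q [-0.62  0.2   1.63  0.    1.32  1.04]
hub [0.5569 0.0717 0.053 ] red [0.4717 0.0323 0.046 ] r 0.0938 area [238 212  12  11  86]
ptr n 137 max d 0.16570721096447208 ang all -159.4542495318662 ang tip -159.24676676026925 red ang -155.20622997606966
```

```bash
cat > g.py <<'E'
from h import *
# mean of 3 frames: wheel angle from green lining, red label, and white labels (play)
ims=[ctrl.get_image('top') for _ in range(3)];im=np.median(ims,0).astype(np.uint8);h=cv2.cvtColor(im,cv2.COLOR_RGB2HSV).astype(int)
Hb=np.array([.557,.0717]);a=lambda X:np.degrees(np.arctan2(X[1]-Hb[1],X[0]-Hb[0]))
g=(h[...,0]>55)&(h[...,0]<90)&(h[...,1]>120);g[:120]=0;g[240:]=0;g[:,:170]=0;g[:,290:]=0
c,s=cen(g);X=ray('top',*c,.042);print('green',c,s,'r',np.hypot(*(X[:2]-Hb)),'ang-180',a(X)-180)
r=measure(im);print('red',a(ray('top',*r[0],.046)))
b=(h[...,0]>15)&(h[...,0]<26)&(h[...,1]>130)&(h[...,2]>60);ys,xs=np.nonzero(b[225:255,235:265]);p=np.array([ray('top',x+235,y+225,.007) for x,y in zip(xs,ys)])
print('ptr',a(p.mean(0)))
E
python3 g.py
```

```text
green [217.74440895 156.85303514] [208 142  21  31 313] r 0.06908460196160003 ang-180 -155.11025691256663
red -155.03610855833253
ptr -159.47679747432463
```

The wheel is at -155.1° (green and red agree) and the pointer at -159.4°, so 4.3° remains. The finger model matched to within 0.3°. I'll go back the same way.

```bash
python3 -m creep '[[255,0,-40,0,0],[255,0,-80,0,0],[255,0,-120,0,0],[255,0,-160,0,0],[255,0,-200,0,0],[255,0,-240,0,0],[255,0,-280,0,0],[255,0,-280,0,0],[255,0,-280,20,0],[255,0,-280,50,0],[255,0,-280,80,0],[255,0,-280,100,0]]'
python3 -m creep '[[255,0,0,0,0],[255,0,0,0,0]]'
python3 w.py; python3 - <<'E'
from arc import *
rows(106,49,0,[(106,45,0),(106,41,0),(106,39,0),(106,39,1.1),(106,39,2.2),(106,39,3.3),(106,39,4.2),(106,39,4.2),(106,49,4.2)])
E
```

```text
t: 9.15
tool_pos: [0.5949, -0.0372, 0.0287]
tool_rot: [-3.138, 0.144, 0.005]
contact_force: [-1.3, -0.1, 0.3]
opening: 0.0002
t: 9.32
tool_pos: [0.5954, -0.0378, 0.0302]
tool_rot: [-3.138, 0.146, 0.005]
contact_force: [0.0, -0.1, 0.4]
opening: -0.0004
t 9.3167 p [ 0.5954 -0.0378  0.0302] r 0.1161 ang -70.79 yaw y -95.32 F [ 0.00959088 -0.06780979  0.39560186] q [-0.19  0.19  1.82  0.    1.13  1.48]
[255, np.float64(-4.0), np.float64(0.0), 0, np.float64(0.0)]
[255, np.float64(-8.0), np.float64(0.0), 0, np.float64(0.0)]
[255, np.float64(-10.0), np.float64(0.0), 0, np.float64(0.0)]
[255, np.float64(-12.0), np.float64(0.7), 0, np.float64(0.019)]
[255, np.float64(-14.1), np.float64(1.4), 0, np.float64(0.038)]
[255, np.float64(-16.2), np.float64(2.1), 0, np.float64(0.058)]
[255, np.float64(-17.9), np.float64(2.6), 0, np.float64(0.073)]
[255, np.float64(-17.9), np.float64(2.6), 0, np.float64(0.073)]
[255, np.float64(-7.9), np.float64(3.3), 0, np.float64(0.073)]
```

```bash
python3 -m creep '[[255,-4,0,0,0],[255,-7,0,0,0],[255,-8.5,0,0,0],[255,-10.5,0.7,0,0.019],[255,-12.5,1.4,0,0.038],[255,-14.7,2.1,0,0.058],[255,-16.5,2.6,0,0.073],[255,-16.5,2.6,0,0.073],[255,-16.5,2.6,0,0.073]]'
python3 w.py; python3 -W ignore g.py
```

```text
t: 10.07
tool_pos: [0.5798, -0.0399, 0.0312]
tool_rot: [-3.131, 0.263, 0.001]
contact_force: [0.1, 0.1, -0.1]
opening: -0.0
t 10.0667 p [ 0.5798 -0.0399  0.0312] r 0.1139 ang -78.57 yaw y -99.59 F [ 0.09289446  0.07458966 -0.1114967 ] q [-0.2   0.16  1.86  0.    1.13  1.54]
green [219.19426752 156.34713376] [210 141  19  31 314] r 0.06894803911380999 ang-180 -158.26514220638262Traceback (most recent call last):
  File "g.py", line 7, in <module>
    r=measure(im);print('red',a(ray('top',*r[0],.046)))
  File "h.py", line 14, in measure
    r=cen(((H<6)|(H>174))&(S>200)&(V>85)); return r
  File "h.py", line 11, in cen
    n,l,s,c=cv2.connectedComponentsWithStats(m.astype(np.uint8)); k=1+np.argmax(s[1:,4]); return c[k],s[k]
                                                                      ~~~~~~~~~^^^^^^^^^
    return _wrapfunc(a, 'argmax', axis=axis, out=out, **kwds)
    return bound(*args, **kwds)
ValueError: attempt to get argmax of an empty sequence
```

The green lobe is visible with the finger in place. The wheel is at -158.3°, so 1.1° remains (about 2 mm).

```bash
python3 -m creep '[[255,-0.7,0,0,0.006],[255,-1.4,0,0,0.012],[255,-2,0,0,0.018],[255,-2,0,0,0.018],[255,-2,0,0,0.018]]'
python3 w.py; python3 -W ignore g.py 2>&1 | head -1
```

```text
t: 10.63
tool_pos: [0.578, -0.0395, 0.0313]
tool_rot: [-3.128, 0.291, 0.0]
contact_force: [0.6, -1.2, 0.4]
opening: -0.0001
t 10.6333 p [ 0.578  -0.0395  0.0313] r 0.1132 ang -79.4 yaw y -100.61 F [ 0.61188254 -1.18553275  0.44359721] q [-0.2   0.15  1.86  0.    1.13  1.56]
green [219.65189873 156.24050633] [211 141  19  31 316] r 0.06882181718812001 ang-180 -159.22724166487498
```

Now -159.2° against -159.4°. Next I back off, lift clear, swing away and verify.

```bash
python3 -m creep '[[255,5,0,0,0],[255,10,0,0,0],[255,10,0,-30,0],[255,10,0,-65,0],[255,10,0,-100,0],[255,10,40,-100,0],[255,10,80,-100,0],[255,10,120,-100,0],[255,10,160,-100,0],[255,10,200,-100,0],[255,10,240,-100,0],[255,10,240,-100,0]]'
python3 -m creep '[[255,0,40,0,0],[255,0,40,0,0]]'
python3 g.py; python3 -W ignore m.py; python3 - <<'E'
from h import *
im=ctrl.get_image('top')
for n,f in [('s',0)]: cv2.imwrite('pics/fin.png',cv2.resize(im[100:280,90:330],(800,600),interpolation=cv2.INTER_CUBIC)[:,:,::-1])
E
```

```text
t: 11.78
tool_pos: [0.5427, -0.2837, 0.1318]
tool_rot: [3.124, -0.3, 0.001]
contact_force: [-0.3, 0.4, 0.5]
opening: -0.0002
t: 11.95
tool_pos: [0.5356, -0.3214, 0.1316]
tool_rot: [3.125, -0.297, 0.001]
contact_force: [0.2, -0.7, 1.0]
opening: 0.0001
green [219.62382445 156.29780564] [210 141  20  31 319] r 0.0687079388099689 ang-180 -159.1340262381712
red -159.20570325464416
ptr -159.4607112776287
hub [0.5564 0.072  0.053 ] red [0.469  0.0383 0.046 ] r 0.0937 area [236 213  11  11  83]
ptr n 136 max d 0.16538831024787218 ang all -159.2811464355388 ang tip -159.2935504630498 red ang -158.92639994614925
```

View pics/fin.png

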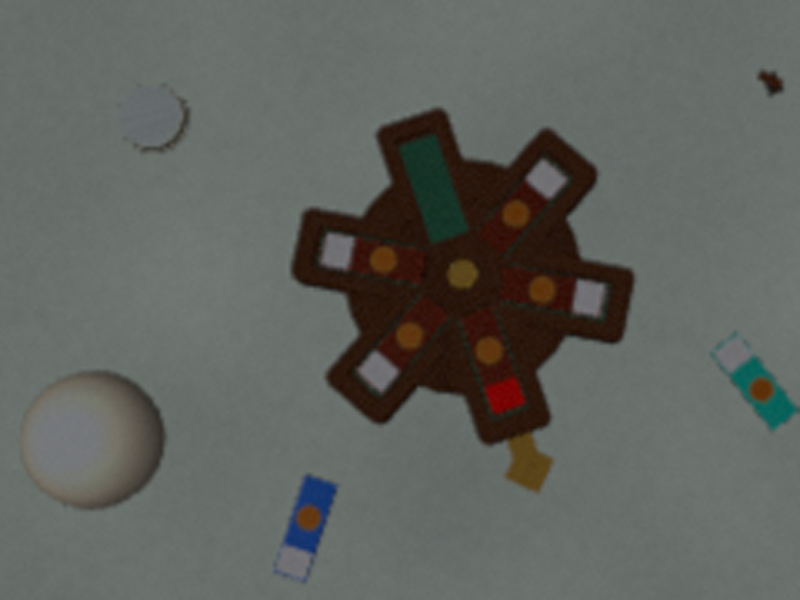

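The final picture shows the red label (505,395) in line with the hub (462,274) and the pointer (530,467). All the slides are in their recesses and the globe and lens cap are where they were. The remaining error is about 0.3°.

```bash
python3 -m creep '[[255,0,0,0,0],[255,0,0,0,0]]' && python3 -c "
from station import ctrl
print(ctrl.finish_job())"
```

```text
t: 12.37
tool_pos: [0.5366, -0.3156, 0.1313]
tool_rot: [-3.128, 0.288, 0.0]
contact_force: [0.1, 0.2, -0.5]
opening: 0.0002
the job is handed in; nothing more can be done
None
```

I pushed the rim about 65° clockwise with the closed fingertip, in three gentle pushes on the side of slide_a's lobe. The red-labelled slide now lines up with the brass pointer. I then backed off, lifted clear and handed the job in at about 12.4 s.

- **Alignment:** in the final top-camera check, red read -159.2°, the wheel -159.1° (from the green empty lobe) and the pointer -159.5°. That leaves about 0.3°. A second, single-frame measurement gave red -158.9° and pointer -159.3°, which agrees within measurement noise.
- **Contact and surroundings:** contact forces stayed under about 2 N. In the last picture all the slides sit in their recesses, and the globe, lens cap and both look-alike slides appear unmoved. The screwdriver was outside that picture; the arm never came down near it.
- **Failed checks:** several readings taken mid-push failed because the arm hid the red label. I measured again after retracting.

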